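# Rehang the chip pail and hold the extractor hatch shut

### The arm

A 6-joint arm with a two-finger parallel gripper is mounted at the origin on the work surface. World frame = base frame: x ahead of the robot, y to its left, z up, the work surface at z = 0. Lengths are in m, angles in rad, forces in N, time in s.
With the tool pointing down it reaches from about 0.3 to 0.825 m from the base axis. Payload 5.4 kg.
Tool frame: the origin (TCP) lies midway between the tips of the shut fingers; the grasp point (between the pads) lies 19 mm behind it; x points along the fingers, y is the direction in which the jaws open and shut, and the axes are right-handed (so a half turn about x gives the same grasp; the last joint's range is limited). The gripper opens to 92 mm and grips with 3 to 60 N. Pads are 20 mm wide; open, the fingers measure 128 mm over their backs; the gripper's body (75 mm by 189 mm) begins 69 mm behind the grasp point.
Start: joints at [0.896, 0.158, 1.597, -0, 1.386, -0.21], TCP at [0.258, 0.514, 0.215] pointing down, gripper open.
Joint ranges: [-2.91, 2.91], [-0.94, 2.29], [0.18, 2.7], [-1.29, 4.43], [0.17, 2.64], [-3, 3]. Speed limits (rad/s): [2.57, 2.57, 3.14, 3.14, 3.14, 3.14].

### API

Orientations are given as a unit quaternion [w, x, y, z].
In Python, from plant import env, read_camera, finish_job gives the robot as it stands. The module is installed in compiled form; this text tells all that it offers.
- The arm moves only by the tool send_rows, never from a script. Its argument "steps" is text: rows parted by semicolons, each of 7 numbers parted by spaces: the shift along the tool's x, y, z in units of 40 mm (1.0 is 40 mm), then the turn, a rotation vector about the tool's x, y, z in units of 6 degrees (1.0 is 6 degrees), then the finger opening in mm, from 0 to 91.9. A call has exactly 10 rows; each row is the pose to reach, as a shift and turn from the pose measured when the call began, along the tool's axes at that moment; what a row does not reach only later rows make up. A row lasts 1/12 s, in which the tool goes at most 41.7 mm and 7.16 degrees, less where a joint would pass 70% of its speed; a pose out of reach is approached as far as the arm can. A call with a gripper value outside its range is refused whole. The fingers move at their own pace and stop on an object; "force" is the grip in N (left out, the last holds). Time passes only in rows, so rows that repeat a pose let the fingers close, or fill a call up. It gives the time, the measured TCP pose, the force and the opening at its end, in the units of the state.
- env.read_state(): the state, without advancing time (a new reading comes with each control period).
- read_camera(name): name is "scene" or "top"; returns a dict with "pixels" (400x640x3 uint8, red, green, blue), "fx", "fy", "cx", "cy" (pixels), "world_to_cam" (4x4, takes a point from world to camera coordinates). Camera axes: x right, y up, looking along -z (the intrinsics and any distortion apply to the point x, -y, -z); pixel columns grow to the right and rows downward; lengths in m; the calibration is good to about 2 mm. A picture is of the moment at which its call begins. There is no depth.
- finish_job(): hands the job in, once; it reports no verdict.
The state is a dict: "t": time; "joint_positions": joint angles; "joint_vel": joint speeds; "joint_efforts": joint torques, N m; "eef_pos": TCP position; "tcp_rot": TCP orientation; "force": force on the tool from outside, world axes, zero at the start; "ft_torque": the same for the moment, N m; "width": opening from 0.0 (shut) to 1.0 (fully open).
Only numpy, scipy, OpenCV 4.12 (cv2) and the standard library are available. Lean on these libraries where they do the work, as an engineer would, in place of code of your own. Each camera call takes 0.05 s, during which the arm holds its last target. There are 200 camera calls.

### The job

Put the dust extractor back in order after emptying: first hang the chip pail by its handle board on the steel hook and let go of it, then turn the hatch's red quarter-turn fastener clockwise until its white slot lines up with the white marks, with the hatch still raised. Last, press the hatch panel down with the fingers until it is flush with its frame against the sprung seal, and finish while still holding it pressed there. Leave everything else on the bench where it is.

Things in the scene. Friction and masses are not known exactly. Their poses are not given: they have to be found in the camera images.
- pail: (sizes in mm) small open metal chip pail on the bench, about 0.3 kg, 76 across at the bottom, 90 at the rim, rim at height 75. Struts at its y = -45 and +45 (4 thick) carry a dark wood handle board above the mouth: 14 thick (x), 100 long (y), underside at height 135, top at 181. Opening under the board 60 high, 87 wide, seen along the pail's x. Origin: centre of the underside, z up
- pail_handle (a point): (sizes in mm) middle of the top edge of the pail's handle board, 181 above the pail's underside, 46 above the board's flat underside, which is what rests on the hook; axes as the pail (x across the board's 14 thickness, y along it)
- stand: (sizes in mm) fixed hook stand: plywood base 190 x 110 x 10; dark steel post 16 x 24 at its origin, 185 tall; from it a flat steel strip hook, 24 wide (y), 5 thick, runs 125 towards the stand's -x, top at height 185, its free end turned up by 12 (to height 197). The handle's opening goes over the free end. Origin: under the post at bench level, z up
- hook_seat (a point): (sizes in mm) point on the hook strip's top where the middle of the handle board's underside belongs: 85 from the post's centre towards the turned-up end (whose inner face is 35 further on), height 185; axes as the stand
- extractor: (sizes in mm) fixed blue metal dust-extractor box, 250 (x) x 180 (y) x 100 tall; on its top a dark steel raised frame (200 x 146, 10 wide, top at height 110) round a grey painted hatch panel 172 (x) x 122 (y). Origin: centre of the underside, z up; hose port on +x, fastener nearer to -x
- hatch (a joint): travel of the hatch panel straight down, m: 0 = raised, 8 mm proud of the frame (top at height 118), 0.008 = home, flush with the frame (110). A sprung seal pushes it up: it moves from about 4 N and needs about 10 N to stay home; let go, it rises. The fastener rides on it. Unless the slot is in line (within about 0.15 rad) the fastener's tongue blocks the panel after 1 to 2 mm
- hatch_press (a point): (sizes in mm) centre of the round black pressing patch (40 across) on the hatch panel's bare top face (height 118 raised, 110 home), 90 from the fastener's axis towards the extractor's +x; axes as the extractor
- fastener (a joint): angle of the quarter-turn fastener, rad, counter-clockwise from above positive: 0 = its white slot line is in line with the white marks on panel and frame (along the extractor's x). It starts at 0.7 to 1.35, so turn it clockwise seen from above; it can be overturned to -0.5. It stays where it is left; friction 0.05 N m
- fastener_grip (a point): (sizes in mm) the point to grip: on the fastener's axis, 20 above the panel's top (height 138 with the panel raised). Red grip bar 44 long, 12 thick, top 33 above the panel, white slot line along its top, on a black disc 44 across, 6 high. Axes turn with it: x along the bar and slot, y across it, z up
- sanding_block: cork sanding block wrapped in red paper, 110 x 64 x 39, long side along x mm; origin in its underside; not part of the job, leave it
- rasp: steel rasp with black handle, 320 long along x, 26 thick mm; origin in its underside; not part of the job, leave it
- try_square: try square lying flat, dark wood stock 110 along y, steel blade along +x, 18 thick mm; origin in its underside; not part of the job, leave it
- mallet: wooden joiner's mallet lying down, 275 long along x, head 120 x 70 x 60 at +x mm; origin in its underside; not part of the job, leave it
- glue: upright white glue bottle with orange cap, 60 across, 160 tall mm; origin in its underside; not part of the job, leave it
- offcut: pale wood offcut, 130 (x) x 45 x 28 mm; origin in its underside; not part of the job, leave it

How it is judged:
On the way, in this order (a step that is already met when the one before it is completed fails the run):
1. the pail hangs by its handle board on the hook, let go (distance between pail_handle and hook_seat below 0.062 m and z of pail_handle in the frame of hook_seat above 0.04 m and x of pail_handle in the frame of hook_seat above -0.032 m and angle between pail's own z axis and vertical below 0.25 rad and contact force between pail and stand above 1 N and contact force between pail and the fingers below 0.1 N), for 0.3 s.
2. the fastener's slot is in line with the marks, the hatch still raised (value of joint fastener between -0.14 and 0.14 rad and value of joint hatch below 0.004 m), for 0.2 s.
3. the hatch is pressed home against its frame (value of joint hatch above 0.006 m and contact force between the fingers and extractor above 5 N), for 0.2 s.
At the end, for the whole second after the job is handed in: the pail hangs upright (within 0.25 rad) by its handle board on the hook strip, not touched by the fingers; the slot is in line within 0.14 rad (8 degrees); the hatch is within 2 mm of the end of its 8 mm travel, the fingers pressing with more than 5 N (all of step 1 and all of step 3 and value of joint fastener between -0.14 and 0.14 rad); the arm keeps its last pose, push and grip.
It fails at once if something that is not part of the job (sanding block, rasp, try square, mallet, glue bottle or offcut) is moved by more than 30 mm (distance of any of sanding_block, rasp, try_square, mallet, glue, offcut from where it was at the start of the episode above 0.03 m).
It also fails if it takes over 64 s, if anything falls off the work surface, if the arm or the gripper's body presses on something with over 40 N, if the wrist force passes 120 N, or if a joint passes its speed limit or range.

## Working session

There is one attempt and no reset: what is moved stays moved. The work goes in short steps, Python scripts to look and compute and a tool call to move; the robot and the scene stay as the last step left them, time stands still between calls to the robot, and variables do not carry over. Pictures are saved under pics/ and viewed, about 8 in all and at most 12, crops included, and the job is handed in when it is done.

Besides the shell and the picture viewer there is one more tool, called after "Emit:" as name(argument=value, ...), one argument or row to a line, values as JSON. send_rows: Moves the arm, as the interface text tells. Its arguments: {"type":"object","properties":{"steps":{"type":"string"},"force":{"type":"number"}},"required":["steps"]}

```bash
mkdir -p pics; cat > h.py <<'E'
import numpy as np, cv2
from plant import env, read_camera, finish_job
from scipy.spatial.transform import Rotation as R
def ray(c,u,v):
    M=np.array(c["world_to_cam"]);Rw=M[:3,:3];o=-Rw.T@M[:3,3]
    d=Rw.T@np.array([(u-c["cx"])/c["fx"],-(v-c["cy"])/c["fy"],-1.0]);return o,d
def onz(c,u,v,z):
    o,d=ray(c,u,v);return o+d*(z-o[2])/d[2]
def proj(c,p):
    M=np.array(c["world_to_cam"]);q=M[:3,:3]@np.array(p)+M[:3,3]
    return c["cx"]-c["fx"]*q[0]/q[2], c["cy"]+c["fy"]*q[1]/q[2]
def save(c,n,box=None,s=1):
    im=c["pixels"]
    if box: im=im[box[1]:box[3],box[0]:box[2]]
    im=cv2.resize(im,None,fx=s,fy=s,interpolation=cv2.INTER_CUBIC)
    cv2.imwrite("pics/"+n+".png",im[:,:,::-1])
def move(target,quat=None):
    """shift (units 40mm) in tool axes and turn (6deg) to target"""
    s=env.read_state();q=np.array(s["tcp_rot"]);T=R.from_quat(q[[1,2,3,0]])
    d=T.inv().apply(np.array(target)-s["eef_pos"])/0.04
    r=np.zeros(3) if quat is None else np.degrees((T.inv()*quat).as_rotvec())/6
    return np.round(np.r_[d,r],3)
E
python3 - <<'E'
from h import *
s=env.read_state()
for k in s: print(k,np.round(s[k],3))
for n in("top","scene"):
    c=read_camera(n);save(c,n+"0");print(n,[k for k in c if k!="pixels"],c["fx"],c["fy"],c["cx"],c["cy"]);print(np.round(c["world_to_cam"],3).tolist())
E
```

```text
t 0.0
joint_positions [ 0.896  0.159  1.598 -0.     1.386 -0.21 ]
joint_vel [ 0.002 -0.    -0.001 -0.     0.    -0.001]
joint_efforts [-0.0000e+00 -3.8555e+01 -3.2212e+01  7.0000e-02  3.8000e-02 -0.0000e+00]
eef_pos [0.257 0.513 0.214]
tcp_rot [ 0.688  0.162  0.688 -0.163]
force [-0.01   0.138 -0.02 ]
ft_torque [ 0.066 -0.003 -0.03 ]
width 0.999
top ['fx', 'fy', 'cx', 'cy', 'world_to_cam'] 504.74319800114995 504.74319800114995 319.05360577795716 211.63252552730023
[[-0.022, -1.0, 0.013, -0.002], [0.994, -0.02, 0.103, -0.535], [-0.103, 0.015, 0.995, -1.802], [0.0, 0.0, 0.0, 1.0]]
scene ['fx', 'fy', 'cx', 'cy', 'world_to_cam'] 477.2644959298847 477.2644959298847 316.13617988445156 201.98699590565423
[[0.646, 0.763, -0.024, -0.335], [-0.411, 0.374, 0.831, 0.112], [0.643, -0.528, 0.555, -2.077], [0.0, 0.0, 0.0, 1.0]]
```

View pics/top0.png

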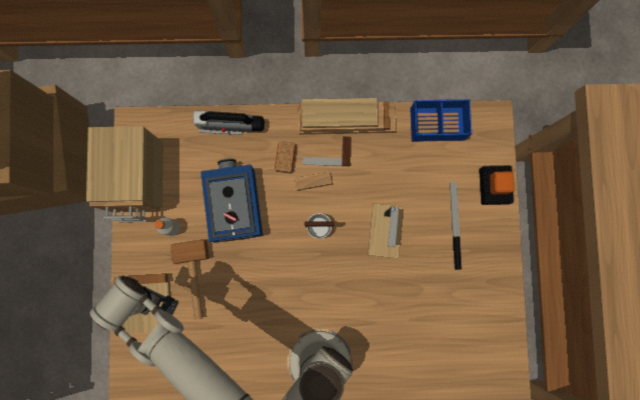

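View pics/scene0.png

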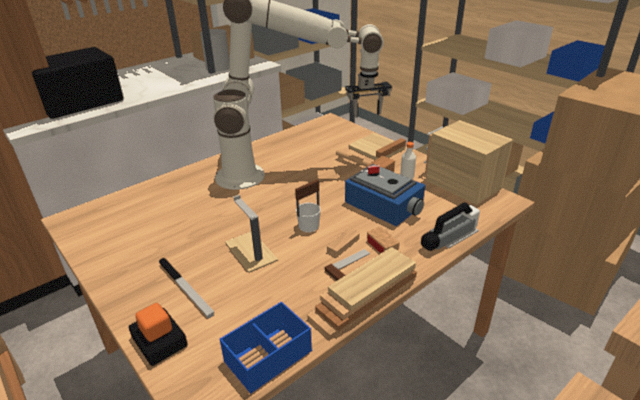

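The top view shows the pail at (320,226), the stand near (385,230) with its hook pointing at the robot, and the extractor at (231,203) with the fastener near (231,217). I'll enlarge both views next.

```bash
python3 - <<'E'
from h import *
c=read_camera("top");a=c["pixels"][150:265,195:415];b=read_camera("scene")["pixels"]
a=cv2.resize(a,None,fx=3.6,fy=3.6,interpolation=cv2.INTER_CUBIC);cv2.imwrite("pics/topz.png",a[:,:,::-1])
b=cv2.resize(b[150:275,220:430],None,fx=3.8,fy=3.8,interpolation=cv2.INTER_CUBIC);cv2.imwrite("pics/scz.png",b[:,:,::-1])
E
```

```text
(no output)
```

View pics/topz.png

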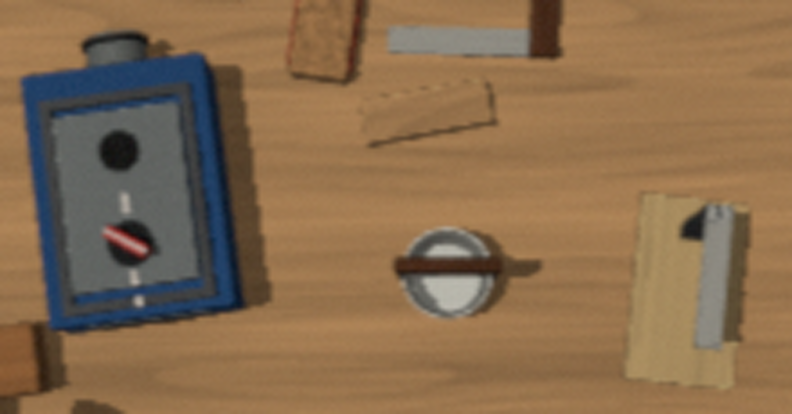

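View pics/scz.png

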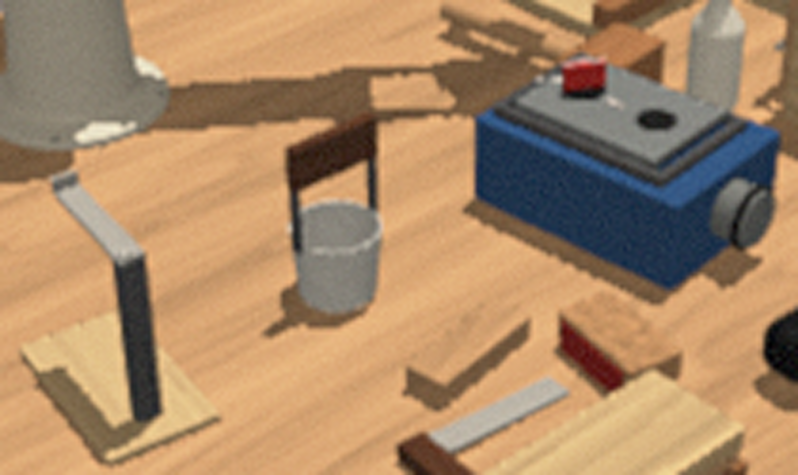

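The zoomed views give these full-frame top pixels, converted with zoom/3.6 + (195,150):
- **Board:** ends at zoom (395,266) and (502,266).
- **Hook strip:** runs from about (722,207) to (709,345).
- **Slot:** from (105,230) to (150,255).
- **Marks:** at (125,200), (135,278) and (139,300).
- **Patch:** at (119,151).

```bash
python3 - <<'E'
from h import *
c=read_camera("top");s=read_camera("scene")
g=lambda u,v,z:onz(c,u/3.6+195,v/3.6+150,z)
def show(n,p): print(n,np.round(p,4))
e1,e2=g(395,266,.181),g(502,266,.181);show("board",[e1,e2,(e1+e2)/2]);print(np.linalg.norm(e1-e2))
h1,h2=g(722,207,.185),g(709,345,.19);show("hook",[h1,h2]);print(np.linalg.norm(h1-h2),np.degrees(np.arctan2(*(h1-h2)[[1,0]])))
# base corners
show("base",[g(*q,.01) for q in((640,192),(748,208),(627,378),(733,388))])
# extractor corners z .1 in zoom
show("ext",[g(*q,.1) for q in((24,80),(207,56),(243,307),(55,330))])
show("marks",[g(125,200,.118),g(135,278,.118),g(139,300,.11)]);show("patch",g(119,151,.118))
show("slot",[g(105,230,.151),g(150,255,.151)])
# scene checks (zoom 3.8 + (220,150))
k=lambda u,v,z:onz(s,u/3.8+220,v/3.8+150,z)
show("sc patch",k(657,120,.118)); show("sc board top ends",[k(287,148,.181),k(377,113,.181)])
show("sc hook",[k(52,178,.197),k(77,172,.197),k(112,260,.185),k(143,252,.185)])
E
```

```text
board [[ 0.4794  0.037   0.181 ]
 [ 0.4773 -0.0613  0.181 ]
 [ 0.4783 -0.0122  0.181 ]]
0.0984103132337423
hook [[ 0.5273 -0.2655  0.185 ]
 [ 0.4004 -0.248   0.19  ]]
0.12819853600794842 -7.842378308680171
base [[ 0.5634 -0.2118  0.01  ]
 [ 0.5447 -0.3215  0.01  ]
 [ 0.3748 -0.1924  0.01  ]
 [ 0.3624 -0.2992  0.01  ]]
ext [[0.6745 0.395  0.1   ]
 [0.6948 0.2173 0.1   ]
 [0.4493 0.1848 0.1   ]
 [0.4311 0.3649 0.1   ]]
marks [[0.553  0.2946 0.118 ]
 [0.4781 0.2854 0.118 ]
 [0.4576 0.2829 0.11  ]]
patch [0.6004 0.3002 0.118 ]
slot [[0.5212 0.308  0.151 ]
 [0.4968 0.2662 0.151 ]]
sc patch [0.6049 0.307  0.118 ]
sc board top ends [[ 0.4801 -0.0543  0.181 ]
 [ 0.4887  0.0455  0.181 ]]
sc hook [[ 0.401  -0.2511  0.197 ]
 [ 0.4076 -0.2297  0.197 ]
 [ 0.5241 -0.2721  0.185 ]
 [ 0.5319 -0.2466  0.185 ]]
```

```bash
cat >> h.py <<'E'
def down(a):
    a=np.radians(a);y=np.array([np.cos(a),np.sin(a),0]);x=np.array([0,0,-1.])
    return R.from_matrix(np.c_[x,y,np.cross(x,y)])
def T(): 
    q=np.array(env.read_state()["tcp_rot"]);return R.from_quat(q[[1,2,3,0]])
E
python3 - <<'E'
from h import *
print(np.round(T().as_matrix(),3))
for a in(-2.5,177.5): print(a,move([.48,-.01,.27],down(a)),move([.48,-.01,.15],down(a)))
E
```

```text
[[-0.     0.448  0.894]
 [-0.001  0.894 -0.448]
 [-1.    -0.001 -0.   ]]
-2.5 [-1.3890e+00 -9.2150e+00  1.0840e+01  1.0978e+01  2.0000e-03  6.0000e-03] [ 1.6110e+00 -9.2130e+00  1.0840e+01  1.0978e+01  2.0000e-03  6.0000e-03]
177.5 [-1.3890e+00 -9.2150e+00  1.0840e+01 -1.9022e+01 -7.0000e-03  3.0000e-03] [ 1.6110e+00 -9.2130e+00  1.0840e+01 -1.9022e+01 -7.0000e-03  3.0000e-03]
```

Emit:
send_rows(
  steps="-1.4 -0.7 0.8 1 0 0 91.9;-1.4 -1.4 1.6 2 0 0 91.9;-1.4 -2.1 2.4 3 0 0 91.9;-1.4 -2.8 3.2 4 0 0 91.9;-1.4 -3.5 4.0 5 0 0 91.9;-1.4 -4.2 4.9 6 0 0 91.9;-1.4 -4.9 5.8 7 0 0 91.9;-1.4 -5.6 6.6 8 0 0 91.9;-1.4 -6.3 7.4 9 0 0 91.9;-1.4 -7.0 8.2 10 0 0 91.9",
  force=30,
)

```text
t: 1.13
eef_pos: [0.4127, 0.1462, 0.2706]
tcp_rot: [0.513, 0.486, 0.513, -0.486]
force: [1.5, 0.8, 0.3]
width: 0.999
```

```bash
python3 - <<'E'
from h import *
s=env.read_state();print(s["t"],s["eef_pos"],s["width"],move([.48,-.01,.27],down(-2.5)))
E
```

```text
1.1333 [0.41265359 0.14617685 0.27060502] 0.998653265953786 [ 1.700e-02  1.471e+00  3.989e+00  9.300e-01  3.000e-03 -5.000e-03]
```

Emit:
send_rows(
  steps="0 0.3 0.8 0.2 0 0 91.9;0 0.6 1.6 0.4 0 0 91.9;0 0.9 2.4 0.6 0 0 91.9;0 1.2 3.2 0.8 0 0 91.9;0 1.47 3.99 0.93 0 0 91.9;0 1.47 3.99 0.93 0 0 91.9;0 1.47 3.99 0.93 0 0 91.9;0 1.47 3.99 0.93 0 0 91.9;0 1.47 3.99 0.93 0 0 91.9;0 1.47 3.99 0.93 0 0 91.9",
)

```text
t: 1.97
eef_pos: [0.4797, -0.0089, 0.2708]
tcp_rot: [0.49, 0.51, 0.489, -0.51]
force: [-0.9, -0.1, -0.2]
width: 1.0
```

```bash
python3 - <<'E'
from h import *
s=env.read_state();print(s["t"],s["eef_pos"],s["width"],move([.48,-.01,.15],down(-2.5)))
c=read_camera("scene");b=c["pixels"][140:240,230:400]
b=cv2.resize(b,None,fx=4,fy=4,interpolation=cv2.INTER_CUBIC);cv2.imwrite("pics/pre.png",b[:,:,::-1])
E
```

```text
1.9667 [ 0.47965921 -0.00888455  0.27077313] 1.000294906980024 [ 3.019e+00  8.000e-03  2.700e-02  1.800e-02  2.000e-03 -6.000e-03]
```

View pics/pre.png

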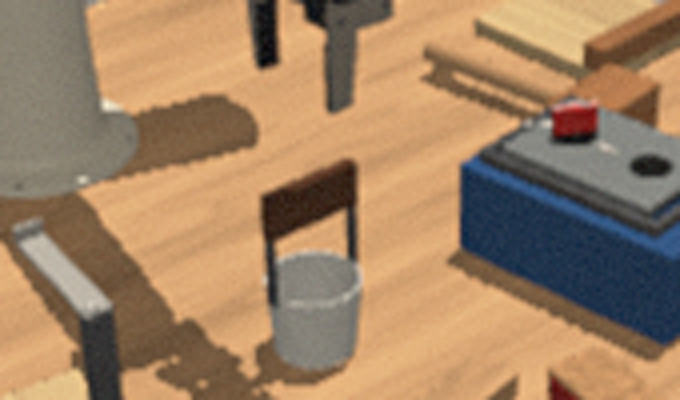

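The open fingers, tips near (265,65) and (340,105), straddle the board line above its centre at (310,180). I'm descending and closing.

Emit:
send_rows(
  steps="0.6 0 0 0 0 0 91.9;1.2 0 0 0 0 0 91.9;1.8 0 0 0 0 0 91.9;2.4 0 0 0 0 0 91.9;2.8 0 0 0 0 0 91.9;3.02 0 0 0 0 0 91.9;3.02 0 0 0 0 0 60;3.02 0 0 0 0 0 25;3.02 0 0 0 0 0 8;3.02 0 0 0 0 0 8",
)

```text
t: 2.85
eef_pos: [0.4808, -0.0092, 0.1516]
tcp_rot: [0.491, 0.511, 0.488, -0.51]
force: [-0.6, -0.3, -0.2]
width: 0.733
```

Emit:
send_rows(
  steps="0 0 0 0 0 0 8;0 0 0 0 0 0 8;0 0 0 0 0 0 8;0 0 0 0 0 0 8;0 0 0 0 0 0 8;-0.3 0 0 0 0 0 8;-0.6 0 0 0 0 0 8;-0.9 0 0 0 0 0 8;-1.2 0 0 0 0 0 8;-1.2 0 0 0 0 0 8",
)

```text
t: 3.68
eef_pos: [0.4822, -0.0095, 0.2022]
tcp_rot: [0.492, 0.512, 0.487, -0.509]
force: [-0.3, 0.1, 0.9]
width: 0.087
```

```bash
python3 - <<'E'
from h import *
s=env.read_state();print(s["t"],s["eef_pos"],s["width"]*91.9,s["force"])
c=read_camera("scene");b=c["pixels"][130:230,230:400]
b=cv2.resize(b,None,fx=4,fy=4,interpolation=cv2.INTER_CUBIC);cv2.imwrite("pics/lift.png",b[:,:,::-1])
E
```

```text
3.6833 [ 0.48219126 -0.00951073  0.20223944] 7.954594288806877 [-0.34321337  0.12464159  0.92944275]
```

View pics/lift.png

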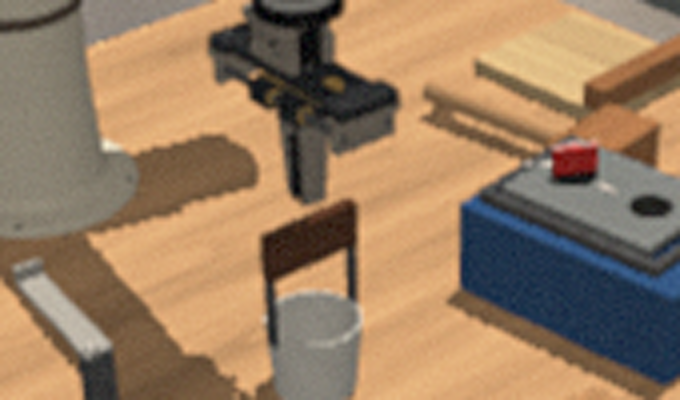

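The fingers closed to 8 mm above the board because the lift began before they had shut. The pail is still standing where it was, with its board at (310,240). I'll open, go down again and wait longer this time.

Emit:
send_rows(
  steps="-0.4 0 0 0 0 0 60;-0.4 0 0 0 0 0 60;-0.4 0 0 0 0 0 60;-0.4 0 0 0 0 0 60;-0.4 0 0 0 0 0 60;-0.4 0 0 0 0 0 60;-0.4 0 0 0 0 0 60;-0.4 0 0 0 0 0 60;-0.4 0 0 0 0 0 60;-0.4 0 0 0 0 0 60",
)

```text
t: 4.57
eef_pos: [0.4815, -0.0093, 0.2168]
tcp_rot: [0.491, 0.511, 0.488, -0.509]
force: [-0.0, -1.2, -0.1]
width: 0.653
```

```bash
python3 - <<'E'
from h import *
s=env.read_state();print(s["t"],s["eef_pos"],s["width"]*91.9,move([.482,-.01,.15],down(-2.5)))
E
```

```text
4.5667 [ 0.48149744 -0.00932511  0.21681654] 60.034647165272915 [ 1.67   0.003  0.014  0.02   0.015 -0.06 ]
```

Emit:
send_rows(
  steps="0.6 0 0 0 0 0 60;1.2 0 0 0 0 0 60;1.67 0 0 0 0 0 60;1.67 0 0 0 0 0 8;1.67 0 0 0 0 0 8;1.67 0 0 0 0 0 8;1.67 0 0 0 0 0 8;1.67 0 0 0 0 0 8;1.67 0 0 0 0 0 8;1.67 0 0 0 0 0 8",
)

```text
t: 5.4
eef_pos: [0.4823, -0.0096, 0.1507]
tcp_rot: [0.492, 0.512, 0.487, -0.509]
force: [-0.5, -0.4, -0.2]
width: 0.168
```

Emit:
send_rows(
  steps="0 0 0 0 0 0 8;0 0 0 0 0 0 8;0 0 0 0 0 0 8;0 0 0 0 0 0 8;0 0 0 0 0 0 8;0 0 0 0 0 0 8;0 0 0 0 0 0 8;0 0 0 0 0 0 8;0 0 0 0 0 0 8;0 0 0 0 0 0 8",
)

```text
t: 6.23
eef_pos: [0.4822, -0.0095, 0.1506]
tcp_rot: [0.492, 0.512, 0.487, -0.509]
force: [0.2, 0.8, -1.7]
width: 0.154
```

The fingers stopped at 14.1 mm, so the board is gripped. I'll lift it and work out the hook moves.

Emit:
send_rows(
  steps="-0.3 0 0 0 0 0 8;-0.6 0 0 0 0 0 8;-0.9 0 0 0 0 0 8;-1.2 0 0 0 0 0 8;-1.5 0 0 0 0 0 8;-1.8 0 0 0 0 0 8;-2.0 0 0 0 0 0 8;-2.0 0 0 0 0 0 8;-2.0 0 0 0 0 0 8;-2.0 0 0 0 0 0 8",
)

```text
t: 7.07
eef_pos: [0.4812, -0.0093, 0.2299]
tcp_rot: [0.491, 0.511, 0.488, -0.509]
force: [-0.6, -0.2, -2.7]
width: 0.148
```

```bash
python3 - <<'E'
from h import *
s=env.read_state();print(s["t"],s["eef_pos"],s["width"]*91.9,s["force"])
print(move([.328,-.235,.231],down(-7.5)))
E
```

```text
7.0667 [ 0.48121494 -0.00926579  0.22988308] 13.632786791432581 [-0.58137043 -0.17668732 -2.66213806]
[-0.04  -3.592  5.798  0.853  0.012 -0.056]
```

Emit:
send_rows(
  steps="0 -0.4 0.5 0.1 0 0 8;0 -0.9 1.1 0.2 0 0 8;0 -1.4 1.8 0.3 0 0 8;0 -1.9 2.5 0.4 0 0 8;0 -2.4 3.2 0.5 0 0 8;0 -2.8 4.0 0.6 0 0 8;0 -3.2 4.8 0.7 0 0 8;0 -3.5 5.4 0.85 0 0 8;0 -3.6 5.8 0.85 0 -0.05 8;0 -3.6 5.8 0.85 0 -0.05 8",
)

```text
t: 7.9
eef_pos: [0.3262, -0.2374, 0.2287]
tcp_rot: [-0.465, -0.532, -0.465, 0.533]
force: [0.4, 0.8, -4.3]
width: 0.15
```

```bash
python3 - <<'E'
from h import *
s=env.read_state();print(s["t"],s["eef_pos"],s["width"]*91.9,s["force"])
print(move([.442,-.250,.231],down(-7.5)))
a=read_camera("top");b=read_camera("scene")
a=cv2.resize(a["pixels"][180:280,300:440],None,fx=3.5,fy=3.5,interpolation=cv2.INTER_CUBIC)[:350,:400]
b=cv2.resize(b["pixels"][130:280,160:320],None,fx=2.5,fy=2.5,interpolation=cv2.INTER_CUBIC)[:350]
cv2.imwrite("pics/prehook.png",np.hstack([a,b])[:,:,::-1])
E
```

```text
7.9 [ 0.3262158  -0.23738962  0.22868604] 13.77641575741255 [ 0.36946721  0.83109392 -4.34283621]
[-0.06   2.911 -0.077 -0.038  0.016  0.007]
```

View pics/prehook.png

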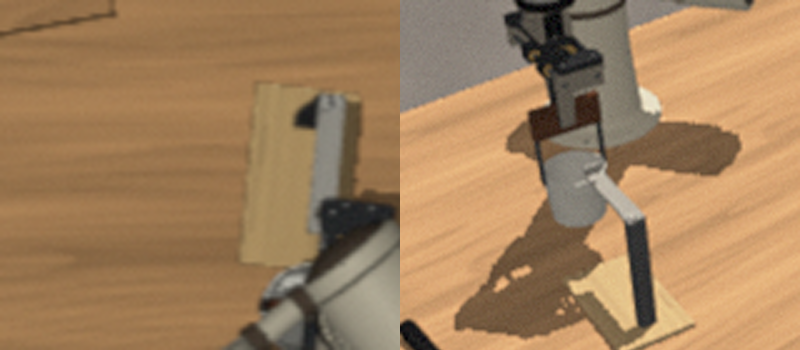

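The pail hangs upright in the fingers in front of the hook's free end, which is at (590,170) in the right half. The strip line agrees with my earlier estimate. I'll slide it on along the strip.

Emit:
send_rows(
  steps="-0.06 0.3 0 0 0 0 8;-0.06 0.6 0 0 0 0 8;-0.06 0.95 -0.02 0 0 0 8;-0.06 1.3 -0.03 0 0 0 8;-0.06 1.65 -0.04 0 0 0 8;-0.06 2.0 -0.05 0 0 0 8;-0.06 2.35 -0.06 0 0 0 8;-0.06 2.7 -0.07 0 0 0 8;-0.06 2.9 -0.08 0 0 0 8;-0.06 2.9 -0.08 0 0 0 8",
)

```text
t: 8.83
eef_pos: [0.444, -0.2456, 0.2305]
tcp_rot: [0.466, 0.532, 0.467, -0.531]
force: [-0.2, -0.1, -3.8]
width: 0.151
```

```bash
python3 - <<'E'
from h import *
s=env.read_state();print(s["t"],s["eef_pos"],s["width"]*91.9,s["force"])
print(move([.442,-.250,.2005],down(-7.5)))
b=read_camera("scene")
save(b,"onhook",(170,120,330,270),3.5)
E
```

```text
8.8333 [ 0.44395456 -0.24555659  0.23051355] 13.895149155376819 [-0.22111843 -0.12472856 -3.77412327]
[ 0.75  -0.034  0.118  0.014 -0.015  0.006]
```

View pics/onhook.png

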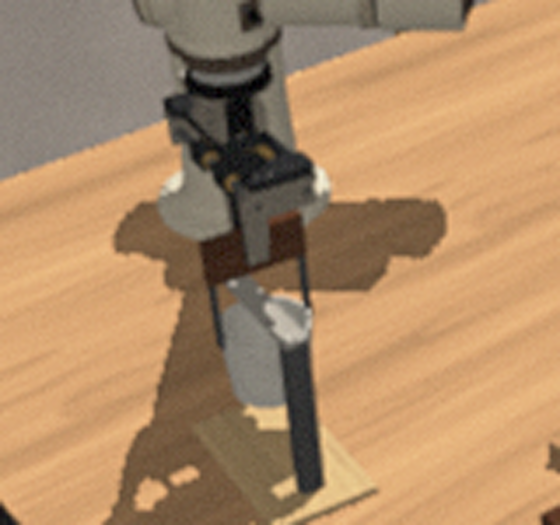

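The strip runs through the opening between the struts, with the board at (255,245) above the strip at (255,290). I'll lower it onto the hook.

Emit:
send_rows(
  steps="0.1 0 0.03 0 0 0 8;0.2 0 0.06 0 0 0 8;0.3 0 0.1 0 0 0 8;0.4 0 0.1 0 0 0 8;0.5 0 0.1 0 0 0 8;0.6 0 0.1 0 0 0 8;0.7 0 0.1 0 0 0 8;0.74 0 0.1 0 0 0 8;0.76 0 0.1 0 0 0 8;0.76 0 0.1 0 0 0 8",
)

```text
t: 9.72
eef_pos: [0.4424, -0.2496, 0.2006]
tcp_rot: [-0.466, -0.531, -0.467, 0.531]
force: [-2.1, 1.9, 1.4]
width: 0.146
```

The vertical force went from -3.8 N to +1.4 N, so the board rests on the hook. I'm opening a little.

Emit:
send_rows(
  steps="-0.02 0 0 0 0 0 25;-0.02 0 0 0 0 0 30;-0.02 0 0 0 0 0 35;-0.02 0 0 0 0 0 35;-0.02 0 0 0 0 0 35;-0.02 0 0 0 0 0 35;-0.1 0 0 0 0 0 35;-0.3 0 0 0 0 0 35;-0.6 0 0 0 0 0 35;-1.0 0 0 0 0 0 35",
)

```text
t: 10.55
eef_pos: [0.4422, -0.2494, 0.2412]
tcp_rot: [-0.465, -0.531, -0.468, 0.531]
force: [0.6, 0.1, -0.8]
width: 0.38
```

Emit:
send_rows(
  steps="-0.3 0 0 0 0 0 45;-0.7 0 0 0 0 0 45;-1.1 0 0 0 0 0 45;-1.5 0 0 0 0 0 45;-1.5 0 0 0 0 0 45;-1.5 0 0 0 0 0 45;-1.5 0 0 0 0 0 45;-1.5 0 0 0 0 0 45;-1.5 0 0 0 0 0 45;-1.5 0 0 0 0 0 45",
)

```text
t: 11.38
eef_pos: [0.442, -0.2493, 0.3003]
tcp_rot: [-0.465, -0.531, -0.468, 0.532]
force: [0.1, -0.4, 0.3]
width: 0.489
```

```bash
python3 - <<'E'
from h import *
s=env.read_state();print(s["t"],s["eef_pos"],s["width"]*91.9,s["force"],s["joint_positions"])
b=read_camera("scene")
save(b,"hung",(180,130,300,250),4)
E
```

```text
11.3833 [ 0.44199673 -0.24928999  0.30031702] 44.93845075819297 [ 0.06299167 -0.35935672  0.34063412] [-7.52142911e-01 -5.99584488e-02  1.65562822e+00  1.12659238e-04
  1.55078028e+00 -6.22330874e-01]
```

View pics/hung.png

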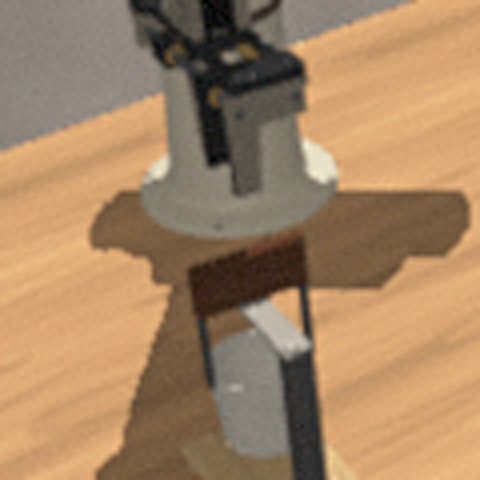

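The pail hangs upright on the strip with the fingers clear of it. Next I'll measure the fastener with colour masks while moving towards it.

```bash
cat > fast.py <<'E'
from h import *
def fast():
    c=read_camera("top");p=c["pixels"].astype(int);r,g,b=p[...,0],p[...,1],p[...,2]
    x0,y0,x1,y1=200,165,262,245
    sub=np.zeros(r.shape,bool);sub[y0:y1,x0:x1]=1
    red=sub&(r>110)&(g<80)&(b<80)
    white=sub&(np.minimum(np.minimum(r,g),b)>150)
    dark=sub&(p.max(2)<45)
    n,l,st,ce=cv2.connectedComponentsWithStats(white.astype(np.uint8),connectivity=8)
    for i in range(1,n):
        m=np.argwhere(l==i)[:,::-1].astype(float)
        if len(m)>2: print("white",len(m),ce[i].round(1),onz(c,*ce[i],.118).round(4))
    ys,xs=np.nonzero(red|white)
    f=np.hypot(xs-231,ys-217.5)<9
    pts=np.array([onz(c,x,y,.149)[:2] for x,y in zip(xs[f],ys[f])])
    m=pts.mean(0);w,v=np.linalg.eigh(np.cov((pts-m).T));d=v[:,1]
    print("bar",m.round(4),np.degrees(np.arctan2(d[1],d[0]))%180,np.sqrt(w*12),len(pts))
    n,l,st,ce=cv2.connectedComponentsWithStats(dark.astype(np.uint8))
    for i in range(1,n):
        if st[i,4]>30: print("dark",st[i,4],ce[i].round(1),onz(c,*ce[i],.118).round(4))
E
python3 - <<'E'
from fast import *
fast()
for yaw in(-30,): print(move([.51,.2885,.22],down(yaw)),move([.51,.2885,.30],down(yaw)))
E
```

```text
bar [0.5128 0.2896] 64.51948365181157 [0.01660058 0.03928418] 16
dark 90 [257.  200.5] [0.5687 0.2006 0.118 ]
dark 84 [227.6 191.6] [0.6016 0.3017 0.118 ]
[  2.051  -0.052 -13.548   3.76   -0.018   0.036] [  0.051  -0.059 -13.554   3.76   -0.018   0.036]
```

Emit:
send_rows(
  steps="0 0 -0.8 0.3 0 0 45;0 0 -1.7 0.6 0 0 45;0 0 -2.6 0.9 0 0 45;0 0 -3.5 1.2 0 0 45;0 0 -4.4 1.5 0 0 45;0 0 -5.3 1.8 0 0 45;0 0 -6.2 2.1 0 0 45;0 0 -7.1 2.4 0 0 45;0 0 -8.0 2.7 0 0 45;0 0 -8.9 3.0 0 0 45",
)

```text
t: 12.32
eef_pos: [0.4881, 0.1055, 0.3015]
tcp_rot: [-0.376, -0.598, -0.379, 0.598]
force: [0.3, -1.3, 0.5]
width: 0.489
```

```bash
python3 - <<'E'
from h import *
s=env.read_state();print(s["t"],s["eef_pos"],move([.512,.2895,.20],down(-28)))
E
```

```text
12.3167 [0.48806037 0.10546888 0.30153825] [ 2.55  -1.433 -4.406  0.413 -0.013  0.037]
```

Emit:
send_rows(
  steps="0.2 -0.2 -0.8 0.1 0 0 45;0.5 -0.5 -1.6 0.2 0 0 45;0.9 -0.8 -2.4 0.3 0 0 45;1.3 -1.1 -3.2 0.4 0 0 45;1.7 -1.3 -4.0 0.4 0 0 45;2.1 -1.43 -4.4 0.4 0 0 45;2.5 -1.43 -4.4 0.4 0 0 45;2.55 -1.43 -4.4 0.4 0 0 45;2.55 -1.43 -4.4 0.4 0 0 45;2.55 -1.43 -4.4 0.4 0 0 45",
)

```text
t: 13.15
eef_pos: [0.5124, 0.2889, 0.2008]
tcp_rot: [-0.363, -0.606, -0.366, 0.606]
force: [0.7, 1.2, 1.0]
width: 0.49
```

```bash
python3 - <<'E'
from h import *
s=env.read_state();print(s["t"],s["eef_pos"],move([.512,.2895,.130],down(-28)))
b=read_camera("scene")
save(b,"fas",(320,115,440,225),5)
E
```

```text
13.15 [0.51238483 0.28885062 0.20080916] [ 1.77  -0.01  -0.007  0.007 -0.017  0.031]
```

View pics/fas.png

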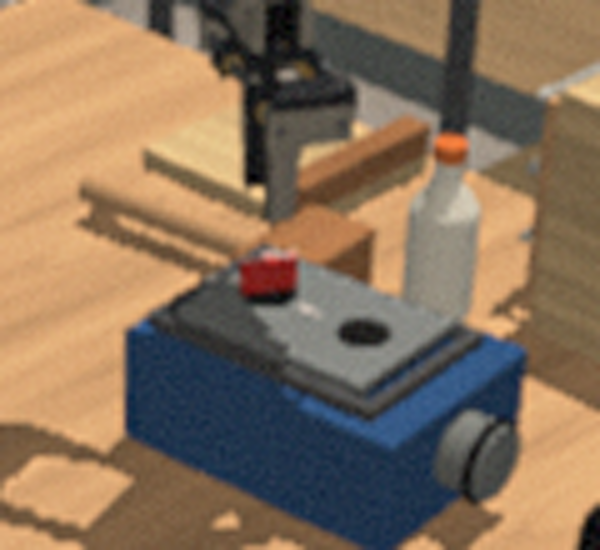

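The finger tips at about (258,180) and (283,215) straddle the red bar at (268,272) from above. I'm descending and gripping gently.

Emit:
send_rows(
  steps="0.4 0 0 0 0 0 35;0.8 0 0 0 0 0 35;1.2 0 0 0 0 0 35;1.6 0 0 0 0 0 30;1.77 0 0 0 0 0 30;1.77 0 0 0 0 0 20;1.77 0 0 0 0 0 6;1.77 0 0 0 0 0 6;1.77 0 0 0 0 0 6;1.77 0 0 0 0 0 6",
  force=15,
)

```text
t: 14.03
eef_pos: [0.5101, 0.2905, 0.1315]
tcp_rot: [-0.362, -0.605, -0.367, 0.607]
force: [-9.5, 3.3, 2.2]
width: 0.13
```

Emit:
send_rows(
  steps="0 0 0 0 0 0 6;0 0 0 0 0 0 6;0 0 0 0 0 0 6;0 0 0 0 0 0 6;0 0 0 0 0 0 6;0 0 0 0 0 0 6;0 0 0 0 0 0 6;0 0 0 0 0 0 6;0 0 0 0 0 0 6;0 0 0 0 0 0 6",
)

```text
t: 14.87
eef_pos: [0.5099, 0.2906, 0.1316]
tcp_rot: [-0.362, -0.605, -0.367, 0.607]
force: [-2.4, 1.7, -4.3]
width: 0.132
```

```bash
python3 - <<'E'
from h import *
s=env.read_state();print(s["t"],s["eef_pos"],s["width"]*91.9,s["force"],s["ft_torque"],move([.512,.2895,.130],down(-83)))
E
```

```text
14.8667 [0.50994317 0.29057308 0.13158875] 12.094049094793334 [-2.42693388  1.69761251 -4.3399229 ] [0.07618672 0.44775625 0.04498532] [ 0.039  0.058 -0.     9.175  0.024  0.084]
```

The fingers hold the bar at 12.1 mm, seated flat on its faces. I'll turn it 9.2 units (55°) clockwise.

Emit:
send_rows(
  steps="0 0 0 1 0 0 6;0 0 0 2 0 0 6;0 0 0 3 0 0 6;0 0 0 4 0 0 6;0 0 0 5 0 0 6;0 0 0 6 0 0 6;0 0 0 7 0 0 6;0 0 0 8 0 0 6;0 0 0 8.8 0 0 6;0 0 0 9.2 0 0 6",
)

```text
t: 15.7
eef_pos: [0.5077, 0.2939, 0.1316]
tcp_rot: [-0.037, -0.702, -0.045, 0.709]
force: [-9.0, 11.0, -2.3]
width: 0.128
```

Emit:
send_rows(
  steps="0 0 0 0 0 0 6;0 0 0 0 0 0 6;0 0 0 0 0 0 6;0 0 0 0 0 0 6;0 0 0 0 0 0 6;0 0 0 0 0 0 6;0 0 0 0 0 0 6;0 0 0 0 0 0 6;0 0 0 0 0 0 6;0 0 0 0 0 0 6",
)

```text
t: 16.53
eef_pos: [0.5076, 0.294, 0.1317]
tcp_rot: [-0.037, -0.702, -0.046, 0.71]
force: [-4.0, 3.1, -3.7]
width: 0.127
```

```bash
python3 - <<'E'
from h import *
s=env.read_state();print(s["t"],s["eef_pos"],s["width"]*91.9,s["force"],s["ft_torque"]);m=T().as_matrix();print("yaw",np.degrees(np.arctan2(m[1,1],m[0,1])),move([.51,.2905,.21]))
E
```

```text
16.5333 [0.5075688  0.29404551 0.1316552 ] 11.66242392765546 [-3.95514359  3.14865772 -3.72679132] [ 0.46462996  0.68916656 -0.03574958]
yaw -83.33992320793496 [-1.96   0.069 -0.031  0.     0.     0.   ]
```

Emit:
send_rows(
  steps="0 0 0 0 0 0 25;0 0 0 0 0 0 30;0 0 0 0 0 0 30;0 0 0 0 0 0 30;0 0 0 0 0 0 30;-0.4 0 0 0 0 0 30;-0.9 0 0 0 0 0 30;-1.4 0 0 0 0 0 30;-1.9 0 0 0 0 0 30;-2.4 0 0 0 0 0 30",
)

```text
t: 17.37
eef_pos: [0.5088, 0.2927, 0.2288]
tcp_rot: [-0.037, -0.702, -0.045, 0.709]
force: [0.0, 0.7, -0.6]
width: 0.326
```

Emit:
send_rows(
  steps="0 0.4 2.4 -0.8 0 0 0;0 0.4 2.5 -1.6 0 0 0;0 0.4 2.5 -2.4 0 0 0;0 0.4 2.5 -3.2 0 0 0;0 0.4 2.5 -4 0 0 0;0 0.4 2.5 -4 0 0 0;0 0.4 2.5 -4 0 0 0;0 0.4 2.5 -4 0 0 0;0 0.4 2.5 -4 0 0 0;0 0.4 2.5 -4 0 0 0",
)

```text
t: 18.2
eef_pos: [0.4115, 0.2652, 0.2294]
tcp_rot: [-0.182, -0.68, -0.192, 0.685]
force: [0.3, 0.1, 0.2]
width: 0.005
```

```bash
python3 - <<'E'
from fast import *
s=env.read_state();print(s["t"],s["eef_pos"],s["width"]*91.9,s["force"])
fast()
a=read_camera("top");b=read_camera("scene")
a=cv2.resize(a["pixels"][150:250,190:280],None,fx=4.4,fy=4.4,interpolation=cv2.INTER_CUBIC)[:440,:390]
b=cv2.resize(b["pixels"][130:220,340:420],None,fx=4.9,fy=4.9,interpolation=cv2.INTER_CUBIC)[:440,:390]
cv2.imwrite("pics/turned.png",np.hstack([a,b])[:,:,::-1])
E
```

```text
18.2 [0.41151222 0.26522398 0.2294449 ] 0.4712240592341204 [0.30183655 0.1119523  0.21141494]
bar [0.5244 0.2917] 166.22484628421944 [0.01542611 0.02261057] 9
dark 439 [248.7 224.5] [0.4864 0.2299 0.118 ]
dark 85 [227.6 191.6] [0.6018 0.3016 0.118 ]
```

View pics/turned.png

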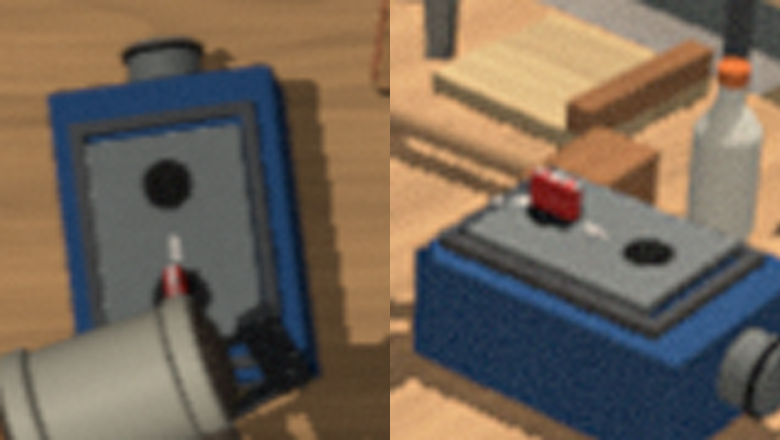

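The right half shows the bar nearly along the marks, running from (535,185) to (580,205) with marks at (500,200) and (595,230). The arm hides it from the top camera, so I'll step aside and measure it there.

```bash
python3 - <<'E'
from h import *
print(move([.42,0.02,.23]))
E
```

```text
[-0.089  5.384  2.939  0.     0.     0.   ]
```

Emit:
send_rows(
  steps="0 0.7 0.4 0 0 0 0;0 1.4 0.8 0 0 0 0;0 2.1 1.2 0 0 0 0;0 2.8 1.6 0 0 0 0;0 3.5 2.0 0 0 0 0;0 4.2 2.4 0 0 0 0;0 4.9 2.7 0 0 0 0;0 5.4 2.9 0 0 0 0;0 5.4 2.9 0 0 0 0;0 5.4 2.9 0 0 0 0",
)

```text
t: 19.18
eef_pos: [0.4217, 0.0198, 0.2264]
tcp_rot: [-0.181, -0.68, -0.191, 0.685]
force: [0.9, -0.4, 0.0]
width: 0.007
```

```bash
cat > ang.py <<'E'
from h import *
c=read_camera("top");p=c["pixels"].astype(float);r,g,b=p[...,0],p[...,1],p[...,2]
w=np.clip(r-(g+b)/2-40,0,None)   # redness weight
v,u=np.mgrid[0:400,0:640];w[np.hypot(u-231,v-217)>9]=0
def axis(w,z):
    i=w>0;P=np.array([onz(c,x,y,z)[:2] for x,y in zip(u[i],v[i])]);W=w[i]
    m=(P*W[:,None]).sum(0)/W.sum();C=np.cov((P-m).T,aweights=W);e,V=np.linalg.eigh(C)
    return m,np.degrees(np.arctan2(V[1,1],V[0,1]))%180,np.sqrt(e*12)
print("red",axis(w,.145))
L=np.clip(np.minimum(np.minimum(r,g),b)-125,0,None);L[np.hypot(u-231,v-217)>9]=0
print("slot",axis(L,.151))
box=p[195:240,222:242];print("marks",[(int(x)+222,int(y)+195,int(box[y,x].min())) for y,x in np.argwhere(box.min(2)>140)])
s=read_camera("scene");save(c,"chk",(205,160,260,245),6.5)
a=cv2.imread("pics/chk.png");q=s["pixels"]
k=cv2.resize(q[150:240,225:420],None,fx=2.2,fy=2.2,interpolation=cv2.INTER_CUBIC)[:,:,::-1]
o=np.zeros((552,800,3),np.uint8);o[:a.shape[0],:357]=a[:552,:357];o[:k.shape[0],365:365+k.shape[1]]=k[:, :435];cv2.imwrite("pics/chk.png",o)
E
python3 ang.py
```

```text
red (array([0.51100234, 0.29062935]), np.float64(7.034068738147795), array([0.01754107, 0.03941702]))
slot (array([0.49344756, 0.28627895]), np.float64(9.59159538428284), array([0.00590366, 0.07353569]))
marks [(229, 204, 147), (229, 205, 153), (230, 205, 142), (229, 206, 148), (230, 206, 142), (229, 207, 146), (230, 207, 144), (229, 208, 144), (230, 208, 144), (232, 226, 145), (232, 227, 151), (232, 228, 154), (233, 233, 157), (233, 234, 146)]
```

View pics/chk.png

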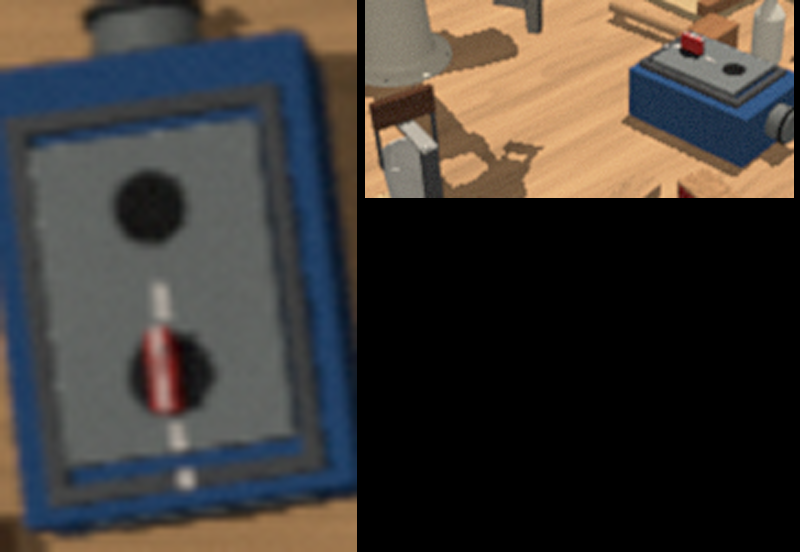

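The bar lies at 7.0° and the marks at 7.0°, with the slot on the mark line from (160,300) to (185,478). The pail is still hanging, at the top right. Next I'll go above the pressing patch.

```bash
python3 - <<'E'
from h import *
print(move([.602,.3025,.225]))
E
```

```text
[ 0.073 -3.752 -7.469  0.     0.     0.   ]
```

Emit:
send_rows(
  steps="0 -0.4 -0.8 0 0 0 0;0 -0.8 -1.6 0 0 0 0;0 -1.2 -2.4 0 0 0 0;0 -1.6 -3.2 0 0 0 0;0 -2.0 -4.0 0 0 0 0;0 -2.5 -5.0 0 0 0 0;0 -3.0 -6.0 0 0 0 0;0 -3.5 -6.9 0 0 0 0;0 -3.75 -7.47 0 0 0 0;0 -3.75 -7.47 0 0 0 0",
)

```text
t: 20.12
eef_pos: [0.6021, 0.3086, 0.2256]
tcp_rot: [-0.183, -0.678, -0.195, 0.684]
force: [-0.1, 0.6, -0.7]
width: 0.006
```

```bash
python3 - <<'E'
from h import *
print(env.read_state()["eef_pos"],move([.602,.3025,.125]))
E
```

```text
[0.60209819 0.30862644 0.22564986] [2.514 0.176 0.072 0.    0.    0.   ]
```

Emit:
send_rows(
  steps="0.5 0.17 0.07 0 0 0 0;1.0 0.17 0.07 0 0 0 0;1.5 0.17 0.07 0 0 0 0;2.0 0.17 0.07 0 0 0 0;2.3 0.17 0.07 0 0 0 0;2.5 0.17 0.07 0 0 0 0;2.5 0.17 0.07 0 0 0 0;2.5 0.17 0.07 0 0 0 0;2.5 0.17 0.07 0 0 0 0;2.5 0.17 0.07 0 0 0 0",
)

```text
t: 20.95
eef_pos: [0.6029, 0.303, 0.1273]
tcp_rot: [-0.183, -0.679, -0.195, 0.683]
force: [0.4, -0.1, -0.0]
width: 0.006
```

Emit:
send_rows(
  steps="0.1 0 0 0 0 0 0;0.15 0 0 0 0 0 0;0.2 0 0 0 0 0 0;0.25 0 0 0 0 0 0;0.3 0 0 0 0 0 0;0.35 0 0 0 0 0 0;0.4 0 0 0 0 0 0;0.4 0 0 0 0 0 0;0.4 0 0 0 0 0 0;0.4 0 0 0 0 0 0",
)

```text
t: 21.78
eef_pos: [0.603, 0.3032, 0.1128]
tcp_rot: [-0.183, -0.68, -0.195, 0.683]
force: [-3.2, -0.6, 7.9]
width: 0.006
```

The panel has travelled about 5 mm with a force of 8 N, so the tongue isn't blocking it. I'll press further.

Emit:
send_rows(
  steps="0.06 0 0 0 0 0 0;0.1 0 0 0 0 0 0;0.14 0 0 0 0 0 0;0.18 0 0 0 0 0 0;0.22 0 0 0 0 0 0;0.25 0 0 0 0 0 0;0.25 0 0 0 0 0 0;0.25 0 0 0 0 0 0;0.25 0 0 0 0 0 0;0.25 0 0 0 0 0 0",
)

```text
t: 22.62
eef_pos: [0.6032, 0.3033, 0.1102]
tcp_rot: [-0.184, -0.68, -0.195, 0.683]
force: [-17.0, -7.0, 33.5]
width: 0.004
```

```bash
python3 - <<'E'
from h import *
s=env.read_state();print(s["t"],s["eef_pos"],s["force"],s["joint_vel"])
E
```

```text
22.6167 [0.60324346 0.30328144 0.11015166] [-17.04762705  -7.04707354  33.52443349] [-7.78055492e-05 -2.61441604e-04 -3.23921314e-03 -1.47992383e-03
  1.50539258e-04 -2.16517783e-04]
```

It stopped at z = 0.1102, which is flush. 33 N is more than needed, so I'll ease to a steadier hold.

Emit:
send_rows(
  steps="0.16 0 0 0 0 0 0;0.16 0 0 0 0 0 0;0.16 0 0 0 0 0 0;0.16 0 0 0 0 0 0;0.16 0 0 0 0 0 0;0.16 0 0 0 0 0 0;0.16 0 0 0 0 0 0;0.16 0 0 0 0 0 0;0.16 0 0 0 0 0 0;0.16 0 0 0 0 0 0",
)

```text
t: 23.45
eef_pos: [0.6032, 0.3033, 0.1102]
tcp_rot: [-0.184, -0.68, -0.195, 0.683]
force: [-16.5, -6.4, 30.9]
width: 0.008
```

```bash
python3 - <<'E'
from h import *
s=env.read_state();print(s["t"],s["eef_pos"],s["force"],s["joint_vel"])
# pail check: dark board mask in scene, compare with the hung picture
c=read_camera("scene");p=c["pixels"].astype(int);h=cv2.imread("pics/hung.png")[:,:,::-1]
h=cv2.resize(h,(120,120),interpolation=cv2.INTER_AREA).astype(int);q=p[130:250,180:300]
for n,i in(("hung",h),("now",q)):
    m=(i[...,0]<100)&(i[...,0]-i[...,2]>25)&(i[...,0]>45);m[:56]=0;m[80:]=0;m[:,:46]=0;m[:,78:]=0
    print(n,m.sum(),np.argwhere(m).mean(0))
c2=read_camera("scene");print(env.read_state()["force"],env.read_state()["eef_pos"])
E
```

```text
23.45 [0.60324295 0.3032735  0.11023847] [-16.51424349  -6.40346247  30.89394008] [ 6.52462578e-05  1.30654422e-03  2.64446195e-04 -2.44998096e-05
  1.22774810e-03 -1.34977837e-03]
hung 381 [68.72965879 61.2152231 ]
now 355 [68.69014085 62.21690141]
[-15.99626082  -5.64562605  30.51315398] [0.60321684 0.30327145 0.11019314]
```

The press is steady at 31 N and flush, and the pail's board is where it was. I'm handing in.

```bash
python3 - <<'E'
from h import *
print(finish_job());s=env.read_state();print(s["t"],s["eef_pos"],s["force"])
E
```

```text
the job is handed in; nothing more can be done
None
the job is handed in; nothing more can be done
```

The job is handed in at about 23.5 s of the 64 s limit: pail on the hook and released, then the fastener turned into line, then the hatch pressed flush and held. `finish_job` reports no verdict, so the evidence is my own last checks:

- **Pail:** it hung upright on the hook strip with the fingers clear in the view taken after release. At the end its board was within about 1 pixel of that place in the scene camera.
- **Fastener:** after about 55° clockwise, the top camera measured the red bar at 7.0° and the marks at 7.0°. A rougher slot-only fit gave 9.6°, but it had picked up one of the white marks too. The hatch was still raised then.
- **Hatch:** the fingertips stopped at z = 0.110 m, which is flush with the frame. They held there steadily at about 31 N upwards, with about 17 N sideways.

The first grip on the pail missed: I lifted before the fingers had shut, and they closed above the board without visibly moving the pail. The second try held. I saw no contact with anything else on the bench, but I did not measure those objects at the end.

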